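Set up two casting rings for investing

ROBOT

A 7-joint arm with a two-finger parallel gripper is mounted at the origin on a cart in front of the work surface, level with it; the furniture and walls round the work are solid. World frame = base frame: x ahead of the robot, y to its left, z up, the work surface at z = 0. Lengths are in m, angles in rad, forces in N, time in s.
With the tool pointing down it reaches from about 0.425 to 0.8 m from the base axis. Payload 8.3 kg.
Tool frame: the origin (TCP) lies midway between the tips of the shut fingers; the grasp point (between the pads) lies 19 mm behind it; z points along the fingers, y is the line along which they close (so a half turn about z gives the same grasp; the last joint's range is limited). The gripper opens to 85 mm and grips with 20 to 120 N. Pads are 22 mm wide; open, the fingers measure 114 mm over their backs; the gripper's body (76 mm by 85 mm) begins 54 mm behind the grasp point. The pads swing forward as they close: fully open they stand 13 mm farther back than shut.
Start: joints at [-1.202, 0.383, 0.016, 1.37, -0.006, 1.388, -0.046], TCP at [0.262, 0.568, 0.231] pointing down, gripper open.
Joint ranges: [-2.95, 2.95], [-0.25, 2.06], [-1.52, 1.56], [0.18, 2.33], [-1.44, 4.58], [0.02, 2.06], [-3.01, 3.01]. Speed limits (rad/s): [2.39, 2.39, 3.01, 3.01, 3.14, 3.14, 3.14].

INTERFACE

Orientations are given as [roll, pitch, yaw] about the fixed x, y, z axes, in that order (R = Rz(yaw) Ry(pitch) Rx(roll)).
In Python, from station import ctrl, vision, recognise gives the robot as it stands. The module is installed in compiled form; this text tells all that it offers.
- The arm moves only by the tool play_rows, never from a script. Its argument "moves" is one flat list of numbers, 5 for each row, row after row: the shift along the tool's x, y, z each as a share of 2.5 cm, from -1 to 1, then the turn about the tool's z as a share of 0.12 rad, from -1 to 1, then the opening, from 0 (shut) to 1 (fully open). A call has exactly 10 rows; each row shifts and turns the commanded pose from where the row before left it, along the tool's axes as they then stand; what a row does not reach is not made up. A row lasts 1/12 s, in which the tool goes at most 41.7 mm and 7.16 degrees, less where a joint would pass 70% of its speed; a pose out of reach is approached as far as the arm can. A call with a number of a shift or a turn outside -1 to 1 is refused whole. A call with a gripper value outside its range is refused whole. The fingers move at their own pace and stop on an object; "grip_force" is the grip in N (left out, the last holds). Time passes only in rows, so rows that do not move let the fingers close, or fill a call up. It gives the time, the measured TCP pose, the force, the opening and the grip force at its end, in the units of the state.
- ctrl.state(): the state, without advancing time (a new reading comes with each control period).
- vision.get_image(name): name is "side" or "top"; returns (picture, depth): 400x640x3 uint8, blue, green, red; 400x640 float32, m along the optical axis (not along the pixel's ray), 0 where there is no reading.
- vision.camera_params(name): a dict with "vertical_fov" (degrees; the focal length in pixels is half the picture's height over the tangent of half this angle, whatever the lens; pixels are square), "cx", "cy" (the principal point, pixels), "rvec" (rotation vector, rad) and "tvec" (3), from world to camera coordinates, as OpenCV has them. Camera axes: x right, y down, z forward; pixel columns grow to the right and rows downward; lengths in m; the calibration is good to about 2 mm. A picture is of the moment at which its call begins. camera_params takes no time and is no camera call.
- ctrl.close_job(): hands the job in; it is judged then, once.
Trained networks look in the newest picture that a camera, given by its name, has taken for a name from the list of things; names that differ only in an ending like _2 or _b are one class to them, and where a whole thing is asked for, a point or a joint stands for the part that bears it (a point fixed in the world has none). Each returns a list of dicts, best first, with "score" (0 to 1); they miss things now and then, are a little off and sometimes report something else, mostly with a low value. They report only what shows in the picture. A call takes as long as a camera call. They do not tell look-alikes from the thing itself.
- recognise(camera, thing): "extent" ([left, top, width, height] in pixels, round what is visible of it).
The state is a dict: "time": time; "joint_positions": joint angles; "dq": joint speeds; "joint_torque": joint torques, N m; "tcp_pos": TCP position; "tool_rot": TCP orientation; "ft_force": force on the tool from outside, world axes, zero at the start; "moment": the same for the moment, N m; "finger_gap": finger opening in m; "gripper_force": force on a finger pad.
Only numpy, scipy, OpenCV 4.12 (cv2) and the standard library are available. Lean on these libraries where they do the work, as an engineer would, in place of code of your own. Each camera call takes 0.05 s, during which the arm holds its last target. There are 200 camera calls.

TASK

Get both casting rings ready for pouring: stand the green single-crown pattern in the socket of the small blue rubber former and the green three-tooth bridge in the socket of the large one, and only once a former holds its pattern lower the matching steel ring over the pattern, fully down into the groove of that former. Lower everything into place rather than dropping it, knock nothing over, and leave the amber bottle and the little glass dish where they stand.

Things in the scene. Friction and masses are not known exactly. Their poses are not given: they have to be found in the camera images.
- small_former: Loose blue rubber dish, 67 mm across, 18 mm high. Origin: centre of underside, z up. Ring groove: floor 6 mm above origin, outer wall flares from 50 mm diameter there to 61 mm at its top. Low cone in the middle, 13.5 mm high, with a round socket: 20 mm wide at its floor (6 mm up), flaring to 27 mm at the mouth. Takes the crown, then the small ring, turned any way. 160 g.
- large_former: Loose blue rubber dish, 85 mm across, 18 mm high. Origin: centre of underside, z up. Ring groove: floor 6 mm above origin, outer wall flares from 68 mm diameter there to 79 mm at its top. Low cone in the middle, 13.5 mm high, with a round socket: 26 mm wide at its floor (6 mm up), flaring to 33 mm at the mouth. Takes the bridge, then the large ring, turned any way. 280 g.
- crown: Rigid green pattern of one tooth, upright, loose. Origin: centre of its foot's underside, z up. Foot: disc 16 mm wide, 6 mm high; thin 5 mm stem; on top the crown, 12 x 12 mm (sides along its x and y), 30 to 40 mm above the origin: grip it there. Seated in the small former's socket, its origin is 6 mm above that former's. 30 g.
- bridge: Rigid green pattern of three joined teeth, upright, loose. Origin: centre of its foot's underside, z up. Foot: disc 22 mm wide, 6 mm high; 5 mm stem with a cross bar 24 mm up; on top the teeth, 30 mm along its x, 12 mm along its y, 34 to 44 mm above the origin: grip them across y. Seated in the large former's socket, its origin is 6 mm above that former's. 45 g.
- small_ring: Steel tube standing upright, loose: outer diameter 46 mm, wall 2 mm, height 50 mm, both ends alike. Origin: centre of its lower rim, z up. Fits with 2 mm of play all round into the groove of the small former; then its lower rim is 6 mm above that former's origin. 90 g.
- large_ring: Steel tube standing upright, loose: outer diameter 64 mm, wall 2 mm, height 58 mm, both ends alike. Origin: centre of its lower rim, z up. Fits with 2 mm of play all round into the groove of the large former; then its lower rim is 6 mm above that former's origin. 140 g.
- bottle: Bystander: loose amber bottle with black cap, 42 mm in diameter, 95 mm high, upright. Origin: centre of its underside.
- dish: Bystander: loose small faceted glass dish, 38 mm across, 27 mm high. Origin: centre of its underside.
Things that resemble listed ones, but are neither listed nor needed, are in the scene too. What is shaped like the crown but brown, pink or purple is not meant.

How it is judged:
On the way:
1. both patterns stand seated in the sockets of their formers (horizontal distance between crown and small_former below 0.006 m and z of crown in the frame of small_former between 0.003 and 0.0095 m and angle between each of crown, bridge's own z axis and vertical below 0.1 rad and horizontal distance between bridge and large_former below 0.006 m and z of bridge in the frame of large_former between 0.003 and 0.0095 m), for 0.2 s.
At the end, for the whole second after the job is handed in: Crown and small ring seated in the small former, bridge and large ring in the large one: each within 6 mm of the former's axis, its lower end at most 9.5 mm above the former's underside, leaning under 0.1 rad; formers flat on the desk (under 0.06 rad), all at rest (all of step 1 and horizontal distance between small_ring and small_former below 0.006 m and z of small_ring in the frame of small_former between 0.003 and 0.0095 m and angle between each of small_ring, large_ring's own z axis and vertical below 0.1 rad and horizontal distance between large_ring and large_former below 0.006 m and z of large_ring in the frame of large_former between 0.003 and 0.0095 m and linear speed of each of crown, small_former, small_ring, bridge, large_former, large_ring below 0.02 m/s and angle between each of small_former, large_former's own z axis and vertical below 0.06 rad); the robot touches nothing.
It fails at once if a ring is lowered into its former before the pattern stands in that former ((horizontal distance between small_ring and small_former below 0.012 m and z of small_ring in the frame of small_former below 0.012 m and horizontal distance between crown and small_former above 0.015 m) or (horizontal distance between large_ring and large_former below 0.012 m and z of large_ring in the frame of large_former below 0.012 m and horizontal distance between bridge and large_former above 0.015 m)).
It fails at once if a pattern or ring is dropped into its former instead of lowered (faster than 0.6 m/s within 60 mm of it) ((horizontal distance between crown and small_former below 0.03 m and z of crown in the frame of small_former below 0.06 m and linear speed of crown above 0.6 m/s) or (horizontal distance between small_ring and small_former below 0.03 m and z of small_ring in the frame of small_former below 0.06 m and linear speed of small_ring above 0.6 m/s) or (horizontal distance between bridge and large_former below 0.03 m and z of bridge in the frame of large_former below 0.06 m and linear speed of bridge above 0.6 m/s) or (horizontal distance between large_ring and large_former below 0.03 m and z of large_ring in the frame of large_former below 0.06 m and linear speed of large_ring above 0.6 m/s)).
It fails at once if a former, pattern or ring is knocked over (leans more than 45 degrees) (angle between any of crown, small_former, small_ring, bridge, large_former, large_ring's own z axis and vertical above 0.8 rad).
It fails at once if the amber bottle or the glass dish is moved more than 40 mm or knocked over (distance of any of bottle, dish from where it was at the start of the episode above 0.04 m or angle between any of bottle, dish's own z axis and vertical above 0.6 rad).
It also fails if it takes over 88 s, if anything falls off the work surface, if the arm or the gripper's body presses on something with over 40 N, if the wrist force passes 120 N, or if a joint passes its speed limit or range.

## Working session

There is one attempt and no reset: what is moved stays moved. The work goes in short steps, Python scripts to look and compute and a tool call to move; the robot and the scene stay as the last step left them, time stands still between calls to the robot, and variables do not carry over. Pictures are saved under pics/ and viewed, at most 14 in all, crops included, and the job is handed in when it is done.

Besides the shell and the picture viewer there is one more tool, called after ">>>" in YAML: its name, and indented under it one key for each argument. play_rows: Moves the arm, as the interface text tells. Its arguments: {"type":"object","properties":{"moves":{"type":"array"},"grip_force":{"type":"number"}},"required":["moves"]}

```bash
mkdir -p pics; cat > h.py <<'E'
import numpy as np, cv2
from station import ctrl, vision, recognise
def cam(n):
    p=vision.camera_params(n); R=cv2.Rodrigues(np.array(p['rvec'],float))[0]; t=np.array(p['tvec'],float).ravel()
    f=200/np.tan(np.radians(p['vertical_fov'])/2); return R,t,f,p['cx'],p['cy']
def grab(n):
    im,d=vision.get_image(n); return im,d
def cloud(n,d):
    R,t,f,cx,cy=cam(n); v,u=np.mgrid[:400,:640]
    P=np.stack([(u-cx)/f*d,(v-cy)/f*d,d],-1); W=(P-t)@R; W[d==0]=np.nan; return W
def proj(n,X):
    R,t,f,cx,cy=cam(n); c=R@np.array(X,float)+t; return c[0]/c[2]*f+cx,c[1]/c[2]*f+cy
E
cat > a.py <<'E'
from h import *
s=ctrl.state(); print({k:np.round(v,3) for k,v in s.items()})
for n in('side','top'):
    im,d=grab(n); cv2.imwrite(f'pics/{n}0.png',im); np.save(f'{n}0.npy',d); W=cloud(n,d)
    print(n,vision.camera_params(n))
    for th in 'small_former large_former crown bridge small_ring large_ring bottle dish'.split():
        for r in recognise(n,th)[:5]:
            l,t,w,h=r['extent']; 
            x=W[int(t):int(t+h)+1,int(l):int(l+w)+1].reshape(-1,3)
            x=x[x[:,2]>0.006] if len(x) else x
            print(th,round(r['score'],2),np.round([l,t,w,h]),np.round(np.nanmedian(x,0),3) if len(x) else '', np.round(np.nanmax(x[:,2]),3) if len(x) else '')
E
python3 a.py
```

```text
{'time': np.float64(0.0), 'joint_positions': array([-1.202,  0.384,  0.016,  1.371, -0.006,  1.388, -0.046]), 'dq': array([-0.   ,  0.001,  0.001,  0.001,  0.   , -0.001, -0.   ]), 'joint_torque': array([ 1.0000e-03, -6.2757e+01,  8.4400e-01, -3.7183e+01,  1.6000e-02,
        1.4000e-02,  0.0000e+00]), 'tcp_pos': array([0.261, 0.567, 0.23 ]), 'tool_rot': array([-3.14,  0.  ,  2.71]), 'ft_force': array([ 0.087, -0.388,  0.257]), 'moment': array([-0.003, -0.042, -0.053]), 'gripper_force': np.float64(0.0), 'finger_gap': np.float64(0.085)}
side {'vertical_fov': 43.80119791279194, 'cx': 320.0226321623035, 'cy': 193.88818925042636, 'rvec': array([ 2.29581134, -0.17146853,  0.09406871]), 'tvec': array([-0.54951007,  0.03618827,  0.91049299])}
small_former 0.9 [356. 197.  41.  30.] [ 0.643 -0.091  0.012] 0.021
small_former 0.36 [241. 155.  48.  36.] [0.449 0.048 0.011] 0.06
large_former 0.96 [241. 154.  45.  37.] [0.449 0.048 0.011] 0.06
crown 0.6 [270. 265.   8.  22.] [ 0.446 -0.228  0.024] 0.042
crown 0.6 [288. 239.  16.  18.] [ 0.487 -0.173  0.016] 0.041
crown 0.38 [317. 232.  26.  55.] [
[... 560 characters left out ...]
0.95 [304. 131.  30.  32.] [ 0.645 -0.095  0.012] 0.022
large_former 0.69 [242. 206.  37.  40.] [0.45  0.044 0.01 ] 0.022
large_former 0.61 [308. 131.  28.  28.] [ 0.645 -0.096  0.011] 0.022
large_former 0.29 [308. 177.  17.  20.] [ 0.553 -0.09   0.048] 0.053
crown 0.39 [349. 233.   8.  11.] [ 0.429 -0.175  0.037] 0.042
crown 0.23 [310. 177.  20.  20.] [ 0.551 -0.098  0.048] 0.053
bridge 0.54 [372. 142.  11.   9.] [ 0.641 -0.234  0.041] 0.046
large_ring 0.44 [302. 226.  29.  24.] [ 0.412 -0.088  0.054] 0.061
large_ring 0.42 [305. 129.  31.  30.] [ 0.645 -0.095  0.012] 0.022
bottle 0.88 [367. 185.  19.  19.] [ 0.528 -0.225  0.068] 0.098
dish 0.67 [260. 176.  17.  13.] [0.551 0.026 0.022] 0.03
```

```bash
python3 - <<'E'
import cv2
a=cv2.imread('pics/side0.png')[130:310,210:430];cv2.imwrite('pics/s1.png',cv2.resize(a,None,fx=3.3,fy=3.3,interpolation=2))
a=cv2.imread('pics/top0.png')[110:270,220:420];cv2.imwrite('pics/t1.png',cv2.resize(a,None,fx=3.7,fy=3.7,interpolation=2))
E
```

```text
(no output)
```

View pics/s1.png

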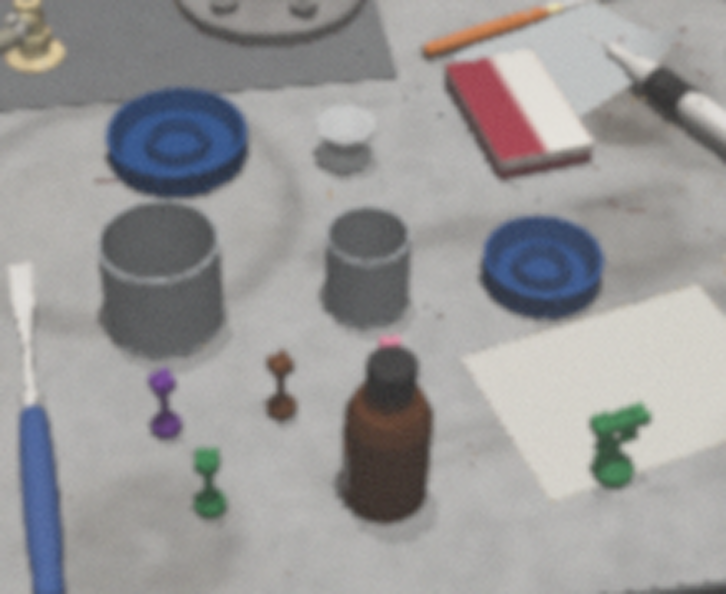

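View pics/t1.png

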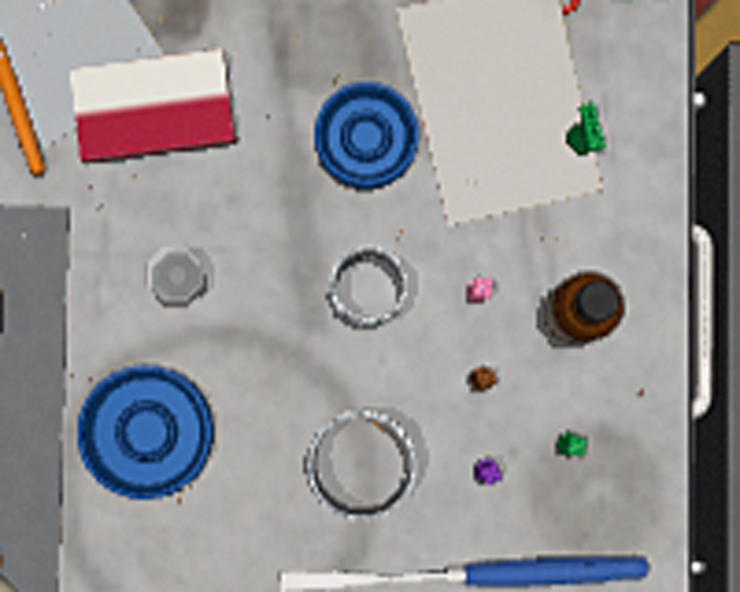

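The target candidates, in full-frame top-camera pixels, are:
- **Crown shapes:** green (374,230), purple (352,237), brown (350,212) and pink (350,188). Only the green one is meant, at side (273,276).
- **Bridge:** green, top (378,145).
- **Formers:** small (319,147) and large (259,226).

Next I'll measure these precisely.

```bash
cat > m.py <<'E'
from h import *
import sys
from scipy.optimize import least_squares
def circ(p):
    f=lambda q:np.hypot(p[:,0]-q[0],p[:,1]-q[1])-q[2]
    r=least_squares(f,[*np.mean(p,0),.03],loss='soft_l1',f_scale=.001); return r.x, np.std(f(r.x))
def measure(im,d,n):
    W=cloud(n,d); hsv=cv2.cvtColor(im,cv2.COLOR_BGR2HSV); z=W[...,2]
    g=(abs(hsv[...,0].astype(int)-65)<20)&(hsv[...,1]>90); b=(abs(hsv[...,0].astype(int)-110)<12)&(hsv[...,1]>110)
    def near(x,y,r): return np.hypot(W[...,0]-x,W[...,1]-y)<r
    o={}
    for nm,x,y,lo,hi in(('crown',.44,-.225,.03,.05),('bridge',.643,-.234,.034,.055)):
        q=W[near(x,y,.045)&g&(z>lo)&(z<hi)][:,:2]
        if len(q)<4: print(n,nm,'none');continue
        (c,wh,a)=cv2.minAreaRect((q*1000).astype(np.float32)); print(n,nm,len(q),np.round(c,1),np.round(wh,1),round(a,1),'mean',np.round(q.mean(0)*1000,1))
        q=W[near(x,y,.045)&g&(z<.009)][:,:2]
        if len(q)>3: print('   foot mean',len(q),np.round(q.mean(0)*1000,1))
    for nm,x,y,R in(('small_former',.645,-.095,.0335),('large_former',.45,.045,.0425)):
        q=W[near(x,y,.065)&b&(z>.014)&(z<.025)]; c=np.median(q[:,:2],0)
        x0,s=circ(q[:,:2]); print(n,nm,len(q),np.round(x0*1000,1),np.round(s*1000,1),'z',np.median(q[:,2]))
        m=(near(x,y,.065)&b).astype(np.uint8); cs,_=cv2.findContours(m,0,2); k=max(cs,key=cv2.contourArea); print('   ellipse',cv2.fitEllipse(k))
    for nm,x,y,h in(('small_ring',.547,-.102,.05),('large_ring',.42,-.1,.058)):
        q=W[near(x,y,.055)&(z>h-.006)&(z<h+.006)]; x0,s=circ(q[:,:2]); print(n,nm,len(q),np.round(x0*1000,1),np.round(s*1000,1))
if __name__=='__main__':
    for n in('side','top'):
        im=cv2.imread(f'pics/{n}0.png'); measure(im,np.load(f'{n}0.npy'),n)
    # desk bias
        W=cloud(n,np.load(f'{n}0.npy')); k=np.hypot(W[...,0]-.5,W[...,1]+.02)<.03; print('desk z',np.nanmedian(W[k][:,2]))
E
python3 m.py
```

```text
side crown 30 [ 445.5 -228.2] [8.6 7.8] 84.2 mean [ 445.  -228.8]
   foot mean 20 [ 444.5 -231. ]
side bridge 64 [ 642.9 -235.4] [24.5  8.4] 13.3 mean [ 642.8 -236.1]
   foot mean 30 [ 643.5 -240.5]
side small_former 159 [641.6 -94.4  29.9] 6.2 z 0.017207166328806454
   ellipse ((373.1756591796875, 208.7472381591797), (22.74259376525879, 32.044761657714844), 104.1740951538086)
side large_former 212 [449.   43.5  39.5] 6.8 z 0.016593682090637163
   ellipse ((262.89642333984375, 170.7544403076172), (25.79564666748047, 40.84473419189453), 85.78085327148438)
side small_ring 190 [543.3 -96.2  22. ] 1.1
side large_ring 274 [432.8 -93.6  31. ] 1.0
desk z 0.000894876401098681
top crown 24 [ 445.4 -228. ] [10.9  9.7] 82.2 mean [ 445.6 -227.4]
   foot mean 11 [ 445.9 -224.5]
top bridge 60 [ 643.8 -235.6] [28.7 10.4] 11.8 mean [ 643.1 -235.3]
   foot mean 23 [ 640.8 -230.5]
top small_former 182 [641.9 -94.9  30.7] 4.3 z 0.016719657833331784
   ellipse ((318.5765075683594, 146.08004760742188), (27.372722625732422, 27.879413604736328), 2.8824961185455322)
top large_former 248 [449.2  42.7  39.6] 6.3 z 0.016712719935256276
   ellipse ((258.6130676269531, 226.468017578125), (35.0947380065918, 35.85151290893555), 74.47870635986328)
top small_ring 72 [542.9 -98.3  22.1] 0.8
top large_ring 107 [432.7 -95.6  31.1] 0.8
desk z -0.0001201066239748509
```

Both cameras agree within about 2 mm:

| Thing | Position (mm) |
|---|---|
| Crown | (445.5, -228) |
| Bridge | (643.3, -235.5), yaw about 12° |
| Small former | (641.8, -94.7) |
| Large former | (449, 43) |
| Small ring | (543, -97) |
| Large ring | (433, -94.6) |

Now I'll start moving: turn and swing over.

>>> play_rows:
  moves: [-1, 0, 0, 1, 0.6, -1, 0, 0, 1, 0.6, -1, 0, 0, 1, 0.6, -1, 0, 0, 1, 0.6, -1, 0, 0, 1, 0.6, -1, 0, 0, 1, 0.6, -1, 0, 0, 1, 0.6, -1, 0, 0, 1, 0.6, -1, 0, 0, 1, 0.6, -1, 0, 0, 0.4, 0.6]
  grip_force: 30

```text
time: 1.73
tcp_pos: [0.395, 0.3718, 0.2312]
tool_rot: [3.141, 0.0, 1.574]
ft_force: [-0.4, -0.0, -0.2]
finger_gap: 0.0515
gripper_force: 0.0
```

```bash
cat > go.py <<'E'
from h import *
import sys
# go.py x y z yawdeg : units needed in tool axes at target yaw
s=ctrl.state(); p=np.array(s['tcp_pos']); r=s['tool_rot']
print('t',round(float(s['time']),2),'p',np.round(p,4),'rot',np.round(r,3),'gap',round(float(s['finger_gap']),4),'F',np.round(s['ft_force'],1),'gf',round(float(s['gripper_force']),1),'j7',round(float(s['joint_positions'][6]),2))
for a in sys.argv[1:]:
    x,y,z,yd=map(float,a.split(',')); yw=np.radians(yd)
    d=np.array([x,y,z])-p; c,sn=np.cos(yw),np.sin(yw)
    print(a,'units xyz',np.round(np.array([d[0]*c+d[1]*sn,d[0]*sn-d[1]*c,-d[2]])/.025,2),'turn',round(((r[2]-yw+np.pi)%(2*np.pi)-np.pi)/.12,2)); p=np.array([x,y,z])
E
python3 go.py .4455,-.228,.16,84 ; python3 - <<'E'
from h import *
for n in('side','top'):
    W=cloud(n,np.load(f'{n}0.npy')); k=(W[...,2]>.08)&(W[...,0]>.1)&(W[...,0]<.85)&(abs(W[...,1])<.5)
    q=W[k]; print(n,len(q)); 
    if len(q): print(np.round([q.min(0),q.max(0)],2), np.unique(np.round(q,1),axis=0)[:25].tolist())
E
```

```text
t 1.73 p [0.395  0.3718 0.2312] rot [3.141 0.    1.574] gap 0.0515 F [-0.4 -0.  -0.2] gf 0.0 j7 -0.76
.4455,-.228,.16,84 units xyz [-23.65   4.52   2.85] turn 0.9
side 7326
[[ 0.45 -0.43  0.08]
 [ 0.85  0.39  0.51]] [[0.5, -0.2, 0.1], [0.5, 0.1, 0.1], [0.5, 0.2, 0.1], [0.5, 0.3, 0.1], [0.6, 0.2, 0.1], [0.7, -0.4, 0.5], [0.7, 0.0, 0.3], [0.7, 0.1, 0.2], [0.7, 0.1, 0.3], [0.7, 0.2, 0.3], [0.7, 0.4, 0.1], [0.7, 0.4, 0.2], [0.8, 0.0, 0.3], [0.8, 0.1, 0.2], [0.8, 0.1, 0.3], [0.8, 0.4, 0.1], [0.8, 0.4, 0.2]]
top 19859
[[ 0.45 -0.48  0.08]
 [ 0.85  0.4   0.51]] [[0.5, -0.2, 0.1], [0.5, 0.1, 0.1], [0.5, 0.2, 0.1], [0.5, 0.3, 0.1], [0.6, 0.2, 0.1], [0.7, -0.5, 0.5], [0.7, -0.4, 0.5], [0.7, -0.3, 0.5], [0.7, 0.0, 0.3], [0.7, 0.1, 0.2], [0.7, 0.1, 0.3], [0.7, 0.2, 0.3], [0.7, 0.2, 0.4], [0.7, 0.3, 0.3], [0.7, 0.3, 0.4], [0.7, 0.4, 0.1], [0.7, 0.4, 0.2], [0.7, 0.4, 0.3], [0.7, 0.4, 0.4], [0.8, 0.0, 0.3], [0.8, 0.1, 0.3], [0.8, 0.2, 0.3], [0.8, 0.2, 0.4], [0.8, 0.3, 0.3], [0.8, 0.3, 0.4]]
```

>>> play_rows:
  moves: [-1, 0.45, 0, 0.9, 0.5, -1, 0.45, 0, 0, 0.5, -1, 0.45, 0, 0, 0.5, -1, 0.45, 0, 0, 0.5, -1, 0.45, 0, 0, 0.5, -1, 0.45, 0, 0, 0.5, -1, 0.45, 0, 0, 0.5, -1, 0.45, 0, 0, 0.5, -1, 0.45, 0, 0, 0.5, -1, 0.45, 0, 0, 0.5]

```text
time: 2.57
tcp_pos: [0.485, 0.1133, 0.2316]
tool_rot: [3.141, -0.0, 1.474]
ft_force: [0.4, -0.1, -0.1]
finger_gap: 0.043
gripper_force: 0.0
```

>>> play_rows:
  moves: [-1, 0, 0, 0, 0.5, -1, 0, 0, 0, 0.5, -1, 0, 0, 0, 0.5, -1, 0, 0.4, 0, 0.5, -1, 0, 0.4, 0, 0.5, -1, 0, 0.4, 0, 0.5, -1, 0, 0.4, 0, 0.5, -1, 0, 0.4, 0, 0.5, -1, 0, 0.4, 0, 0.5, -1, 0, 0.4, 0, 0.5]

```text
time: 3.4
tcp_pos: [0.4604, -0.1354, 0.1612]
tool_rot: [3.141, -0.0, 1.474]
ft_force: [-0.1, 0.2, -0.2]
finger_gap: 0.0425
gripper_force: 0.0
```

```bash
python3 go.py .4455,-.228,.1,84 .4455,-.228,.018,84
```

```text
t 3.4 p [ 0.4604 -0.1354  0.1612] rot [ 3.141 -0.     1.474] gap 0.0425 F [-0.1  0.2 -0.2] gf 0.0 j7 0.22
.4455,-.228,.1,84 units xyz [-3.75 -0.21  2.45] turn 0.07
.4455,-.228,.018,84 units xyz [0.   0.   3.28] turn 0.07
```

View pics/top0.png

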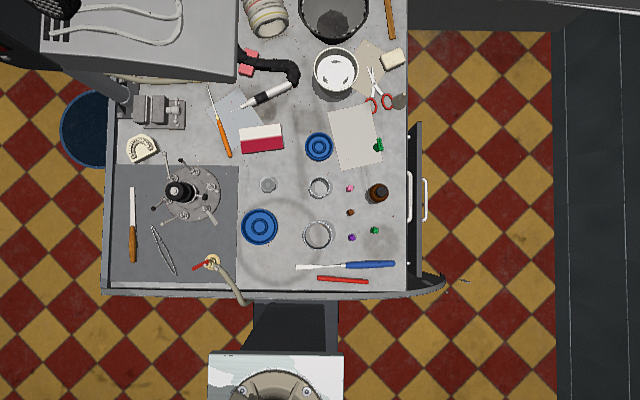

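The full view shows the motor box at top left (about px 140,40), well clear of the work. The way to the crown is free, so I'm descending.

>>> play_rows:
  moves: [-0.9, -0.05, 0, 0, 0.5, -0.9, -0.05, 0, 0, 0.5, -0.95, -0.05, 0, 0, 0.5, -0.95, -0.05, 0.5, 0, 0.5, 0, 0, 0.9, 0, 0.5, 0, 0, 0.9, 0, 0.5, 0, 0, 0.15, 0, 0.5, 0, 0, 0, 0, 0.5, 0, 0, 0, 0, 0.5, 0, 0, 0, 0, 0.5]

```text
time: 4.23
tcp_pos: [0.4476, -0.2259, 0.1014]
tool_rot: [3.14, 0.0, 1.474]
ft_force: [-0.2, 0.0, 0.2]
finger_gap: 0.0428
gripper_force: 0.0
```

```bash
python3 go.py .4455,-.228,.018,84
```

```text
t 4.23 p [ 0.4476 -0.2259  0.1014] rot [3.14  0.    1.474] gap 0.0428 F [-0.2  0.   0.2] gf 0.0 j7 0.51
.4455,-.228,.018,84 units xyz [-0.09 -0.07  3.34] turn 0.07
```

>>> play_rows:
  moves: [-0.1, -0.07, 0.5, 0, 0.45, 0, 0, 0.7, 0, 0.45, 0, 0, 0.7, 0, 0.45, 0, 0, 0.7, 0, 0.45, 0, 0, 0.5, 0, 0.45, 0, 0, 0.2, 0, 0.45, 0, 0, 0, 0, 0.45, 0, 0, 0, 0, 0.25, 0, 0, 0, 0, 0, 0, 0, 0, 0, 0]

```text
time: 5.07
tcp_pos: [0.4455, -0.2285, 0.0186]
tool_rot: [3.14, 0.0, 1.474]
ft_force: [-0.7, -0.8, 2.7]
finger_gap: 0.0114
gripper_force: 30.7
```

>>> play_rows:
  moves: [0, 0, 0, 0, 0, 0, 0, 0, 0, 0, 0, 0, 0, 0, 0, 0, 0, 0, 0, 0, 0, 0, -0.3, 0, 0, 0, 0, -0.6, 0, 0, 0, 0, -1, 0, 0, 0, 0, -1, 0, 0, 0, 0, -1, 0, 0, 0, 0, -1, 0, 0]

```text
time: 5.9
tcp_pos: [0.4441, -0.2282, 0.1415]
tool_rot: [-3.141, 0.0, 1.473]
ft_force: [0.5, 0.9, -0.8]
finger_gap: 0.0111
gripper_force: 30.4
```

```bash
python3 go.py .6418,-.0947,.14,84 .6418,-.0947,.025,84; python3 -c "
from h import *
im,d=grab('side'); cv2.imwrite('pics/s2.png',cv2.resize(im[130:310,210:430],None,fx=3.3,fy=3.3))"
```

```text
t 5.9 p [ 0.4441 -0.2282  0.1415] rot [-3.141  0.     1.473] gap 0.0111 F [ 0.5  0.9 -0.8] gf 30.4 j7 0.48
.6418,-.0947,.14,84 units xyz [6.14 7.31 0.06] turn 0.06
.6418,-.0947,.025,84 units xyz [0.  0.  4.6] turn 0.06
```

View pics/s2.png

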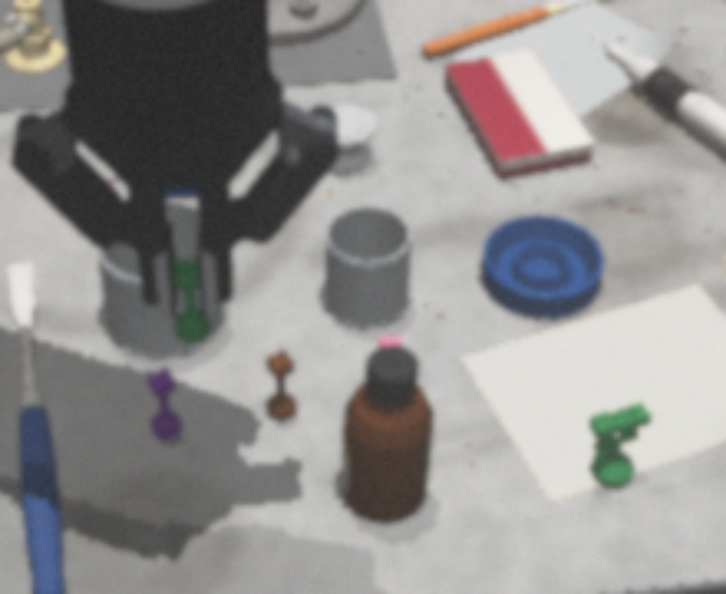

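The crown is held upright at (190,300), with the fingers closed on its head. I'm carrying it to the small former.

>>> play_rows:
  moves: [0.4, 0.5, 0, 0.06, 0, 0.8, 0.95, 0, 0, 0, 0.8, 0.95, 0, 0, 0, 0.8, 0.95, 0, 0, 0, 0.8, 0.95, 0, 0, 0, 0.8, 0.95, 0, 0, 0, 0.8, 0.95, 0, 0, 0, 0.6, 0.71, 0, 0, 0, 0.34, 0.4, 0.4, 0, 0, 0, 0, 0.6, 0, 0]

```text
time: 6.78
tcp_pos: [0.6456, -0.0899, 0.1146]
tool_rot: [3.14, -0.001, 1.472]
ft_force: [-0.2, -0.6, -0.3]
finger_gap: 0.011
gripper_force: 30.5
```

>>> play_rows:
  moves: [0, 0, 0.7, 0, 0, 0, 0, 0.7, 0, 0, 0, 0, 0.5, 0, 0, 0, 0, 0.2, 0, 0, 0, 0, 0, 0, 0, 0, 0, 0, 0, 0, 0, 0, 0, 0, 0, 0, 0, 0, 0, 0, 0, 0, 0, 0, 0, 0, 0, 0, 0, 0]

```text
time: 7.62
tcp_pos: [0.6427, -0.0944, 0.0632]
tool_rot: [3.141, -0.0, 1.467]
ft_force: [-0.6, 0.9, 0.2]
finger_gap: 0.0111
gripper_force: 30.5
```

```bash
python3 go.py .6418,-.0947,.025,84; cat > chk.py <<'E'
from h import *
import sys
# green cloud near tcp
p=np.array(ctrl.state()['tcp_pos'])
for n in('side','top'):
    im,d=grab(n); W=cloud(n,d); hsv=cv2.cvtColor(im,cv2.COLOR_BGR2HSV)
    cv2.imwrite(f'pics/l_{n}.png',im); np.save(f'l_{n}.npy',d)
    g=(abs(hsv[...,0].astype(int)-65)<20)&(hsv[...,1]>90)&(np.hypot(W[...,0]-p[0],W[...,1]-p[1])<.05)
    q=W[g]; print(n,len(q))
    for lo,hi in((-.022,-.005),(-.005,.01),(.01,.03)):
        k=q[(q[:,2]-p[2]>lo)&(q[:,2]-p[2]<hi)]
        if len(k)>2: print('  dz',lo,hi,len(k),'dxy mid',np.round((k.max(0)+k.min(0))[:2]*500-p[:2]*1000,1),'ext',np.round(np.ptp(k,axis=0)*1000,1),'zmin',round(k[:,2].min()*1000,1))
E
python3 chk.py
```

```text
t 7.62 p [ 0.6427 -0.0944  0.0632] rot [ 3.141 -0.     1.467] gap 0.0111 F [-0.6  0.9  0.2] gf 30.5 j7 0.28
.6418,-.0947,.025,84 units xyz [-0.02 -0.03  1.53] turn 0.0
side 5
  dz -0.022 -0.005 4 dxy mid [-3.4 -1.6] ext [4. 3. 4.] zmin 52.4
top 0
```

>>> play_rows:
  moves: [-0.02, -0.03, 0.3, 0, 0, 0, 0, 0.3, 0, 0, 0, 0, 0.2, 0, 0, 0, 0, 0.2, 0, 0, 0, 0, 0.15, 0, 0, 0, 0, 0.1, 0, 0, 0, 0, 0.1, 0, 0, 0, 0, 0.05, 0, 0, 0, 0, 0, 0, 0, 0, 0, 0, 0, 0]

```text
time: 8.55
tcp_pos: [0.6416, -0.0948, 0.0277]
tool_rot: [3.141, 0.0, 1.467]
ft_force: [0.4, -0.1, 0.3]
finger_gap: 0.011
gripper_force: 30.5
```

```bash
python3 go.py .6418,-.0947,.0245,84; python3 -c "
from h import *
im,d=grab('side'); cv2.imwrite('pics/s3.png',cv2.resize(im[150:240,320:430],None,fx=5,fy=5))"
```

```text
t 8.55 p [ 0.6416 -0.0948  0.0277] rot [3.141 0.    1.467] gap 0.011 F [ 0.4 -0.1  0.3] gf 30.5 j7 0.3
.6418,-.0947,.0245,84 units xyz [0.01 0.01 0.13] turn 0.0
```

View pics/s3.png

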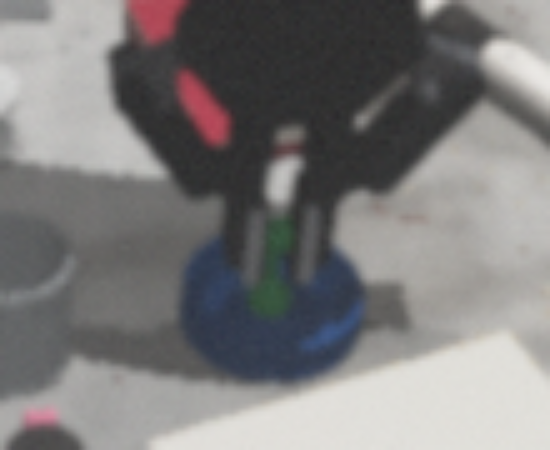

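The crown's foot is over the socket at (270,295) with no contact force. I'll lower the last few millimetres, release and rise.

>>> play_rows:
  moves: [0, 0, 0.07, 0, 0, 0, 0, 0.06, 0, 0, 0, 0, 0.02, 0, 0, 0, 0, 0, 0, 0, 0, 0, 0, 0, 0, 0, 0, 0, 0, 0, 0, 0, 0, 0, 0.2, 0, 0, 0, 0, 0.25, 0, 0, 0, 0, 0.3, 0, 0, 0, 0, 0.35]

```text
time: 9.43
tcp_pos: [0.6414, -0.0947, 0.0236]
tool_rot: [-3.141, 0.0, 1.467]
ft_force: [0.7, 0.5, 0.0]
finger_gap: 0.0297
gripper_force: 0.0
```

>>> play_rows:
  moves: [0, 0, -0.1, 0, 0.4, 0, 0, -0.2, 0, 0.4, 0, 0, -0.5, 0, 0.4, 0, 0, -0.8, 0, 0.4, 0, 0, -1, 0, 0.4, 0, 0, -1, 0, 0.4, 0, 0, -1, 0, 0.4, 0, 0, 0, 0, 0.4, 0, 0, 0, 0, 0.4, 0, 0, 0, 0, 0.4]

```text
time: 10.27
tcp_pos: [0.6414, -0.0947, 0.1391]
tool_rot: [3.141, -0.0, 1.467]
ft_force: [-1.0, -0.8, 0.3]
finger_gap: 0.0343
gripper_force: 0.0
```

```bash
python3 go.py .6433,-.2355,.13,12 .6433,-.2355,.021,12
```

```text
t 10.27 p [ 0.6414 -0.0947  0.1391] rot [ 3.141 -0.     1.467] gap 0.0343 F [-1.  -0.8  0.3] gf 0.0 j7 0.25
.6433,-.2355,.13,12 units xyz [-1.1   5.53  0.36] turn 10.48
.6433,-.2355,.021,12 units xyz [0.   0.   4.36] turn 10.48
```

>>> play_rows:
  moves: [0, 0, 0, 1, 0.4, 0, 0, 0, 1, 0.4, 0, 0, 0, 1, 0.4, 0, 0, 0, 1, 0.4, 0, 0, 0, 1, 0.4, 0, 0, 0, 1, 0.4, 0, 0, 0, 1, 0.4, 0, 0, 0, 1, 0.4, 0, 0, 0, 1, 0.4, 0, 0, 0, 1, 0.4]

```text
time: 11.1
tcp_pos: [0.6407, -0.0946, 0.1375]
tool_rot: [-3.141, 0.002, 0.261]
ft_force: [-1.2, -0.2, 0.0]
finger_gap: 0.034
gripper_force: 0.0
```

>>> play_rows:
  moves: [-0.1, 0.4, 0, 0.48, 0.4, -0.2, 0.9, 0, 0, 0.4, -0.2, 0.9, 0, 0, 0.4, -0.2, 0.9, 0.3, 0, 0.4, -0.2, 0.9, 0.7, 0, 0.4, -0.2, 0.9, 0.7, 0, 0.4, 0, 0.5, 0.4, 0, 0.4, 0, 0.13, 0, 0, 0.4, 0, 0, 0, 0, 0.4, 0, 0, 0, 0, 0.4]

```text
time: 11.93
tcp_pos: [0.6442, -0.2349, 0.0864]
tool_rot: [-3.141, 0.0, 0.21]
ft_force: [0.2, 0.3, 0.7]
finger_gap: 0.0343
gripper_force: 0.0
```

```bash
python3 go.py .6433,-.2355,.021,12; python3 -c "
from h import *
from m import measure
for n in('side','top'):
    im,d=grab(n); cv2.imwrite(f'pics/{n}4.png',im); np.save(f'{n}4.npy',d)
    try: measure(im,d,n)
    except Exception as e: print(e)
    W=cloud(n,d);hsv=cv2.cvtColor(im,cv2.COLOR_BGR2HSV); g=(abs(hsv[...,0].astype(int)-65)<20)&(hsv[...,1]>90)&(np.hypot(W[...,0]-.642,W[...,1]+.095)<.03)
    q=W[g&(W[...,2]>.036)]; print(n,'crown head',len(q),np.round((q.max(0)+q.min(0))/2,4),np.round(q.max(0),4))
im=cv2.imread('pics/side4.png'); cv2.imwrite('pics/s4.png',cv2.resize(im[150:290,320:440],None,fx=4,fy=4))"
```

```text
t 11.93 p [ 0.6442 -0.2349  0.0864] rot [-3.141  0.     0.21 ] gap 0.0343 F [0.2 0.3 0.7] gf 0.0 j7 -0.67
.6433,-.2355,.021,12 units xyz [-0.04  0.02  2.62] turn 0.0
side crown none
side bridge none
side small_former 156 [641.1 -94.3  30. ] 5.0 z 0.017298106085580564
   ellipse ((372.8353576660156, 208.3571014404297), (21.706249237060547, 31.793333053588867), 96.98128509521484)
side large_former 231 [449.3  43.3  39.3] 7.4 z 0.016653297701855224
   ellipse ((263.1807556152344, 170.7240753173828), (26.12604522705078, 40.34355545043945), 87.90646362304688)
side small_ring 186 [543.2 -96.   22.1] 1.0
side large_ring 282 [432.7 -93.8  31.1] 0.9
side crown head 27 [ 0.6406 -0.0938  0.0438] [ 0.6455 -0.0879  0.0479]
top crown none
top bridge none
top small_former 89 [642.  -95.2  30.9] 4.1 z 0.01697842400977939
   ellipse ((313.9656677246094, 141.92098999023438), (14.434009552001953, 28.687137603759766), 43.50592803955078)
top large_former 58 [448.   42.   41.2] 1.4 z 0.017122196896006622
   ellipse ((248.85389709472656, 218.40243530273438), (9.542242050170898, 23.755823135375977), 42.017677307128906)
Initial guess is outside of provided bounds
top crown head 20 [ 0.6411 -0.0948  0.0445] [ 0.6455 -0.089   0.0492]
  return _methods._mean(a, axis=axis, dtype=dtype,
  ret = um.true_divide(
```

View pics/s4.png

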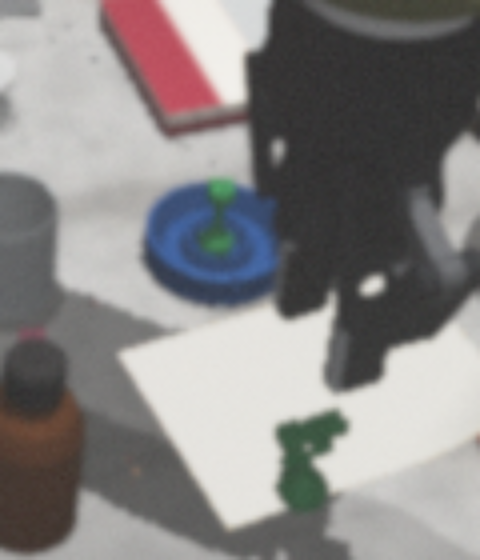

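The crown stands centred in the small former at (220,215). The bridge is right below the open gripper, so I'm descending onto it.

>>> play_rows:
  moves: [-0.04, 0.02, 0.5, 0, 0.4, 0, 0, 0.7, 0, 0.4, 0, 0, 0.7, 0, 0.4, 0, 0, 0.5, 0, 0.4, 0, 0, 0.24, 0, 0.4, 0, 0, 0, 0, 0.4, 0, 0, 0, 0, 0.4, 0, 0, 0, 0, 0.2, 0, 0, 0, 0, 0, 0, 0, 0, 0, 0]

```text
time: 12.87
tcp_pos: [0.6436, -0.2368, 0.0214]
tool_rot: [3.141, -0.001, 0.209]
ft_force: [0.5, 0.2, 2.4]
finger_gap: 0.0111
gripper_force: 32.9
```

>>> play_rows:
  moves: [0, 0, 0, 0, 0, 0, 0, 0, 0, 0, 0, 0, 0, 0, 0, 0, 0, 0, 0, 0, 0, 0, -0.3, 0, 0, 0, 0, -0.6, 0, 0, 0, 0, -1, 0, 0, 0, 0, -1, 0, 0, 0, 0, -1, 0, 0, 0, 0, -1, 0, 0]

```text
time: 13.7
tcp_pos: [0.6427, -0.2366, 0.1451]
tool_rot: [3.141, -0.0, 0.209]
ft_force: [1.4, 1.0, 0.1]
finger_gap: 0.0116
gripper_force: 32.7
```

```bash
python3 go.py .449,.043,.16,12 .449,.043,.07,12; python3 chk.py;  python3 -c "
import cv2
im=cv2.imread('pics/l_side.png'); cv2.imwrite('pics/s5.png',cv2.resize(im[100:290,320:460],None,fx=3,fy=3))"
```

```text
t 13.7 p [ 0.6427 -0.2366  0.1451] rot [ 3.141 -0.     0.209] gap 0.0116 F [1.4 1.  0.1] gf 32.7 j7 -0.69
.449,.043,.16,12 units xyz [ -5.25 -12.55  -0.59] turn -0.01
.449,.043,.07,12 units xyz [0.  0.  3.6] turn -0.01
side 0
top 0
```

View pics/s5.png

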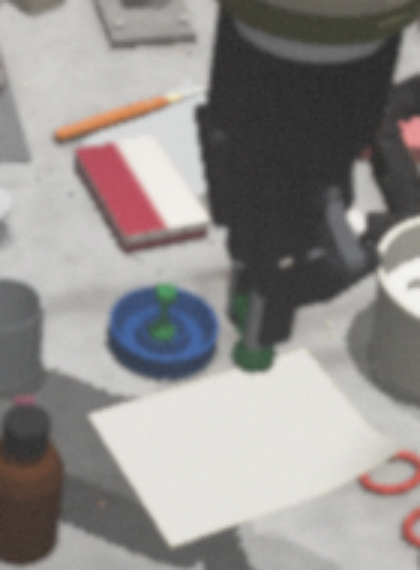

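The bridge is held upright at (245,330). I'm carrying it to the large former.

>>> play_rows:
  moves: [-0.25, -0.55, -0.2, 0, 0, -0.4, -0.97, 0, 0, 0, -0.4, -0.97, 0, 0, 0, -0.4, -0.97, 0, 0, 0, -0.4, -0.97, 0, 0, 0, -0.4, -0.97, 0, 0, 0, -0.4, -0.97, 0, 0, 0, -0.4, -0.97, 0, 0, 0, -0.4, -0.97, 0, 0, 0, -0.4, -0.97, 0, 0, 0]

```text
time: 14.63
tcp_pos: [0.4995, -0.0286, 0.1477]
tool_rot: [-3.141, 0.001, 0.209]
ft_force: [0.1, -0.4, -0.6]
finger_gap: 0.0113
gripper_force: 32.7
```

>>> play_rows:
  moves: [-0.4, -0.97, 0, 0, 0, -0.4, -0.97, 0, 0, 0, -0.4, -0.97, 0, 0, 0, -0.2, -0.36, 0.4, 0, 0, 0, 0, 0.8, 0, 0, 0, 0, 0.8, 0, 0, 0, 0, 0.7, 0, 0, 0, 0, 0.3, 0, 0, 0, 0, 0, 0, 0, 0, 0, 0, 0, 0]

```text
time: 15.47
tcp_pos: [0.4496, 0.0427, 0.0732]
tool_rot: [3.141, 0.0, 0.208]
ft_force: [-0.3, -0.3, 0.1]
finger_gap: 0.0111
gripper_force: 32.7
```

```bash
python3 go.py .449,.043,.035,12 .449,.043,.0275,12
```

```text
t 15.47 p [0.4496 0.0427 0.0732] rot [3.141 0.    0.208] gap 0.0111 F [-0.3 -0.3  0.1] gf 32.7 j7 -1.23
.449,.043,.035,12 units xyz [-0.02 -0.02  1.53] turn -0.01
.449,.043,.0275,12 units xyz [0.  0.  0.3] turn -0.01
```

>>> play_rows:
  moves: [-0.02, -0.02, 0.4, 0, 0, 0, 0, 0.4, 0, 0, 0, 0, 0.3, 0, 0, 0, 0, 0.2, 0, 0, 0, 0, 0.15, 0, 0, 0, 0, 0.1, 0, 0, 0, 0, 0.08, 0, 0, 0, 0, 0, 0, 0, 0, 0, 0, 0, 0, 0, 0, 0, 0, 0]

```text
time: 16.3
tcp_pos: [0.4491, 0.0437, 0.0323]
tool_rot: [-3.142, -0.0, 0.209]
ft_force: [-0.7, -0.1, -0.6]
finger_gap: 0.0116
gripper_force: 32.7
```

```bash
python3 go.py .449,.043,.027,12; python3 -c "
from h import *
im,d=grab('side'); cv2.imwrite('pics/s6.png',cv2.resize(im[110:210,200:320],None,fx=5,fy=5))"
```

```text
t 16.3 p [0.4491 0.0437 0.0323] rot [-3.142 -0.     0.209] gap 0.0116 F [-0.7 -0.1 -0.6] gf 32.7 j7 -1.15
.449,.043,.027,12 units xyz [-0.01  0.02  0.21] turn -0.0
```

View pics/s6.png

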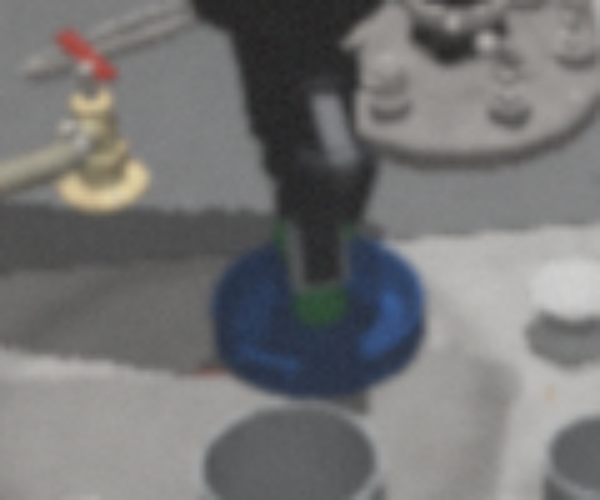

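The bridge foot is entering the socket at (320,300), centred and with no force. I'll lower the rest, release and rise.

>>> play_rows:
  moves: [0, 0, 0.08, 0, 0, 0, 0, 0.08, 0, 0, 0, 0, 0.07, 0, 0, 0, 0, 0, 0, 0, 0, 0, 0, 0, 0, 0, 0, 0, 0, 0, 0, 0, 0, 0, 0.2, 0, 0, 0, 0, 0.25, 0, 0, 0, 0, 0.3, 0, 0, 0, 0, 0.35]

```text
time: 17.18
tcp_pos: [0.4488, 0.0436, 0.0261]
tool_rot: [3.141, 0.0, 0.209]
ft_force: [1.3, 0.2, -0.5]
finger_gap: 0.0299
gripper_force: 0.0
```

>>> play_rows:
  moves: [0, 0, -0.1, 0, 0.4, 0, 0, -0.2, 0, 0.4, 0, 0, -0.5, 0, 0.4, 0, 0, -0.8, 0, 0.5, 0, 0, -1, 0, 0.7, 0, 0, -1, 0, 0.8, 0, 0, -1, 0, 0.8, 0, 0, -0.5, 0, 0.8, 0, 0, 0, 0, 0.8, 0, 0, 0, 0, 0.8]

```text
time: 18.02
tcp_pos: [0.4493, 0.0442, 0.1543]
tool_rot: [-3.14, -0.002, 0.21]
ft_force: [0.2, -0.7, -0.1]
finger_gap: 0.0682
gripper_force: 0.0
```

```bash
python3 go.py .543,-.097,.15,12 .543,-.097,.025,12;  python3 -c "
from h import *
from m import measure
for n in('side','top'):
    im,d=grab(n); cv2.imwrite(f'pics/{n}5.png',im)
    try: measure(im,d,n)
    except Exception as e: print(e)
    W=cloud(n,d);hsv=cv2.cvtColor(im,cv2.COLOR_BGR2HSV); g=(abs(hsv[...,0].astype(int)-65)<20)&(hsv[...,1]>90)&(np.hypot(W[...,0]-.449,W[...,1]-.043)<.03)
    q=W[g&(W[...,2]>.036)]; print(n,'bridge head',len(q),np.round((q.max(0)+q.min(0))/2,4),np.round(q.max(0),4)) if len(q) else 0
" 2>/dev/null
```

```text
t 18.02 p [0.4493 0.0442 0.1543] rot [-3.14e+00 -2.00e-03  2.10e-01] gap 0.0682 F [ 0.2 -0.7 -0.1] gf 0.0 j7 -1.4
.543,-.097,.15,12 units xyz [2.49 6.3  0.17] turn 0.0
.543,-.097,.025,12 units xyz [0. 0. 5.] turn 0.0
side crown none
side bridge none
side small_former 130 [640.4 -95.3  29.1] 5.2 z 0.017745675057728193
   ellipse ((373.2705993652344, 208.84852600097656), (19.249343872070312, 31.42559242248535), 105.19485473632812)
side large_former 109 [448.9  43.2  39.5] 6.1 z 0.017203975993933703
   ellipse ((274.9566955566406, 171.0942840576172), (15.407513618469238, 22.695972442626953), 14.451346397399902)
side small_ring 189 [543.4 -96.2  22. ] 1.1
side large_ring 277 [432.8 -93.8  31. ] 0.9
side bridge head 28 [0.4483 0.0425 0.0475] [0.4602 0.0473 0.0517]
top crown none
top bridge none
top small_former 177 [641.9 -94.8  30.8] 5.1 z 0.01733131681362801
   ellipse ((318.5765075683594, 146.08004760742188), (27.372722625732422, 27.879413604736328), 2.8824961185455322)
top large_former 111 [449.4  42.4  39.8] 1.4 z 0.017312613515802117
   ellipse ((258.9878234863281, 214.29710388183594), (9.974432945251465, 25.68862533569336), 89.83946228027344)
top small_ring 71 [542.9 -98.2  22.2] 0.8
top large_ring 107 [432.6 -95.6  31.1] 0.8
```

The bridge is seated, with its top at about 50 mm and centred. Next is the small ring.

>>> play_rows:
  moves: [0.2, 0.4, 0, 0, 0.8, 0.4, 0.95, 0, 0, 0.8, 0.4, 0.95, 0, 0, 0.8, 0.4, 0.95, 0, 0, 0.8, 0.4, 0.95, 0, 0, 0.8, 0.4, 0.95, 0, 0, 0.8, 0.29, 0.8, 0.4, 0, 0.8, 0, 0.35, 0.8, 0, 0.8, 0, 0, 0.8, 0, 0.8, 0, 0, 0.2, 0, 0.8]

```text
time: 18.95
tcp_pos: [0.5399, -0.0985, 0.0945]
tool_rot: [-3.141, 0.007, 0.206]
ft_force: [0.2, 0.6, -0.7]
finger_gap: 0.0685
gripper_force: 0.0
```

```bash
python3 go.py .543,-.097,.022,12
```

```text
t 18.95 p [ 0.5399 -0.0985  0.0945] rot [-3.141  0.007  0.206] gap 0.0685 F [ 0.2  0.6 -0.7] gf 0.0 j7 -0.84
.543,-.097,.022,12 units xyz [ 0.13 -0.03  2.9 ] turn -0.03
```

>>> play_rows:
  moves: [0, 0, 0, 0, 0.8, 0, 0, 0, 0, 0.8, 0, 0, 0.2, 0, 0.8, 0, 0, 0.3, 0, 0.8, 0, 0, 0.3, 0, 0.8, 0, 0, 0.2, 0, 0.8, 0, 0, 0, 0, 0.8, 0, 0, 0, 0, 0.8, 0, 0, 0, 0, 0.8, 0, 0, 0, 0, 0.8]

```text
time: 19.78
tcp_pos: [0.5427, -0.0976, 0.0741]
tool_rot: [3.141, -0.0, 0.209]
ft_force: [0.1, -0.7, 0.1]
finger_gap: 0.0682
gripper_force: 0.0
```

```bash
python3 go.py .543,-.097,.022,12
```

```text
t 19.78 p [ 0.5427 -0.0976  0.0741] rot [ 3.141 -0.     0.209] gap 0.0682 F [ 0.1 -0.7  0.1] gf 0.0 j7 -0.82
.543,-.097,.022,12 units xyz [ 0.02 -0.02  2.08] turn -0.0
```

>>> play_rows:
  moves: [0.02, -0.02, 0.4, 0, 0.8, 0, 0, 0.5, 0, 0.8, 0, 0, 0.5, 0, 0.8, 0, 0, 0.4, 0, 0.8, 0, 0, 0.28, 0, 0.8, 0, 0, 0, 0, 0.8, 0, 0, 0, 0, 0.65, 0, 0, 0, 0, 0.55, 0, 0, 0, 0, 0.45, 0, 0, 0, 0, 0.4]

```text
time: 20.62
tcp_pos: [0.5433, -0.0971, 0.0223]
tool_rot: [3.141, -0.001, 0.209]
ft_force: [-0.0, -0.7, 0.4]
finger_gap: 0.0457
gripper_force: 31.0
```

>>> play_rows:
  moves: [0, 0, 0, 0, 0.35, 0, 0, 0, 0, 0.3, 0, 0, 0, 0, 0.3, 0, 0, 0, 0, 0.3, 0, 0, 0, 0, 0.3, 0, 0, 0, 0, 0.3, 0, 0, 0, 0, 0.3, 0, 0, 0, 0, 0.3, 0, 0, 0, 0, 0.3, 0, 0, 0, 0, 0.3]

```text
time: 21.45
tcp_pos: [0.5433, -0.097, 0.0222]
tool_rot: [3.141, -0.001, 0.209]
ft_force: [-0.5, 0.5, 5.2]
finger_gap: 0.0455
gripper_force: 31.5
```

```bash
python3 go.py .6418,-.0947,.1,12 .6418,-.0947,.028,12
```

```text
t 21.45 p [ 0.5433 -0.097   0.0222] rot [ 3.141e+00 -1.000e-03  2.090e-01] gap 0.0455 F [-0.5  0.5  5.2] gf 31.5 j7 -0.77
.6418,-.0947,.1,12 units xyz [ 3.87  0.73 -3.11] turn -0.0
.6418,-.0947,.028,12 units xyz [0.   0.   2.88] turn -0.0
```

>>> play_rows:
  moves: [0, 0, -0.3, 0, 0.2, 0, 0, -0.6, 0, 0.2, 0, 0, -0.8, 0, 0.2, 0, 0, -0.8, 0, 0.2, 0, 0, -0.6, 0, 0.2, 0.4, 0.1, 0, 0, 0.2, 0.8, 0.15, 0, 0, 0.2, 0.9, 0.16, 0, 0, 0.2, 0.9, 0.16, 0, 0, 0.2, 0.5, 0.1, 0, 0, 0.2]

```text
time: 22.28
tcp_pos: [0.6337, -0.094, 0.0991]
tool_rot: [-3.141, 0.0, 0.211]
ft_force: [-0.7, -0.4, -0.6]
finger_gap: 0.0455
gripper_force: 31.0
```

>>> play_rows:
  moves: [0.3, 0.06, 0, 0, 0.2, 0.07, 0, 0, 0, 0.2, 0, 0, 0, 0, 0.2, 0, 0, 0, 0, 0.2, 0, 0, 0, 0, 0.2, 0, 0, 0, 0, 0.2, 0, 0, 0, 0, 0.2, 0, 0, 0, 0, 0.2, 0, 0, 0, 0, 0.2, 0, 0, 0, 0, 0.2]

```text
time: 23.12
tcp_pos: [0.6412, -0.0946, 0.0993]
tool_rot: [-3.142, 0.0, 0.209]
ft_force: [0.1, -0.0, -0.9]
finger_gap: 0.0455
gripper_force: 31.0
```

```bash
python3 go.py .6418,-.0947,.034,12; cat > ring.py <<'E'
from h import *
import sys
from m import circ
x,y,zt=map(float,sys.argv[1:4])  # expected ring centre and top z
for n in('side','top'):
    im,d=grab(n); cv2.imwrite(f'pics/r_{n}.png',im); W=cloud(n,d)
    k=(np.hypot(W[...,0]-x,W[...,1]-y)<.04)&(abs(W[...,2]-zt)<.006); k&=im.max(-1)>60
    q=W[k]
    if len(q)>8: c,s=circ(q[:,:2]); print(n,len(q),np.round(c*1000,1),np.round(s*1000,1))
    else: print(n,len(q))
E
python3 ring.py .642 -.095 .128; python3 -c "
import cv2
im=cv2.imread('pics/r_side.png'); cv2.imwrite('pics/s7.png',cv2.resize(im[120:240,310:450],None,fx=4,fy=4))"
```

```text
t 23.12 p [ 0.6412 -0.0946  0.0993] rot [-3.142  0.     0.209] gap 0.0455 F [ 0.1 -0.  -0.9] gf 31.0 j7 -0.86
.6418,-.0947,.034,12 units xyz [0.02 0.01 2.61] turn -0.0
side 152 [646.4 -96.6  26.3] 3.3
top 0
```

View pics/s7.png

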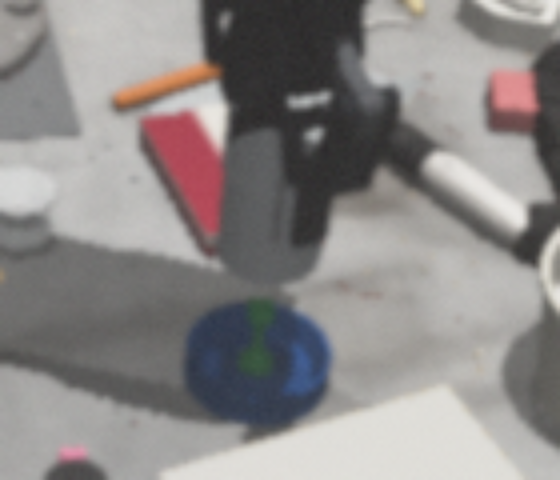

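The ring hangs upright above the crown: ring at (270,215), crown head at (260,310). I'm lowering it.

>>> play_rows:
  moves: [0.02, 0, 0.3, 0, 0.2, 0, 0, 0.5, 0, 0.2, 0, 0, 0.5, 0, 0.2, 0, 0, 0.4, 0, 0.2, 0, 0, 0.3, 0, 0.2, 0, 0, 0.2, 0, 0.2, 0, 0, 0.2, 0, 0.2, 0, 0, 0.1, 0, 0.2, 0, 0, 0, 0, 0.2, 0, 0, 0, 0, 0.2]

```text
time: 24.05
tcp_pos: [0.642, -0.0947, 0.037]
tool_rot: [3.141, -0.0, 0.209]
ft_force: [0.1, 0.0, -0.4]
finger_gap: 0.0453
gripper_force: 30.9
```

>>> play_rows:
  moves: [0, 0, 0.06, 0, 0.2, 0, 0, 0.06, 0, 0.2, 0, 0, 0.06, 0, 0.2, 0, 0, 0.06, 0, 0.2, 0, 0, 0.06, 0, 0.2, 0, 0, 0.06, 0, 0.2, 0, 0, 0, 0, 0.2, 0, 0, 0, 0, 0.2, 0, 0, 0, 0, 0.2, 0, 0, 0, 0, 0.2]

```text
time: 24.88
tcp_pos: [0.6418, -0.0946, 0.0283]
tool_rot: [-3.141, -0.0, 0.209]
ft_force: [-3.3, 0.3, 5.6]
finger_gap: 0.0454
gripper_force: 31.6
```

```bash
python3 go.py .6418,-.0947,.028,12
```

```text
t 24.88 p [ 0.6418 -0.0946  0.0283] rot [-3.141 -0.     0.209] gap 0.0454 F [-3.3  0.3  5.6] gf 31.6 j7 -0.82
.6418,-.0947,.028,12 units xyz [-0.    0.    0.01] turn -0.0
```

It is at the seated height with light contact, so I'll release and rise.

>>> play_rows:
  moves: [0, 0, 0, 0, 0.5, 0, 0, 0, 0, 0.58, 0, 0, 0, 0, 0.65, 0, 0, 0, 0, 0.7, 0, 0, 0, 0, 0.75, 0, 0, -0.1, 0, 0.75, 0, 0, -0.3, 0, 0.75, 0, 0, -0.6, 0, 0.8, 0, 0, -1, 0, 0.9, 0, 0, -1, 0, 0.9]

```text
time: 25.72
tcp_pos: [0.6415, -0.0948, 0.1045]
tool_rot: [3.141, 0.001, 0.209]
ft_force: [0.8, -0.0, 0.8]
finger_gap: 0.0768
gripper_force: 0.0
```

>>> play_rows:
  moves: [0, 0, -1, 0, 0.95, 0, 0, -0.5, 0, 0.95, -0.4, 0, 0, 0, 0.95, -0.9, 0, 0, 0, 0.95, -0.9, 0, 0, 0, 0.95, -0.9, 0, 0, 0, 0.95, -0.9, 0, 0, 0, 0.95, -0.4, 0, 0, 0, 0.95, 0, 0, 0, 0, 0.95, 0, 0, 0, 0, 0.95]

```text
time: 26.55
tcp_pos: [0.5349, -0.1169, 0.1409]
tool_rot: [-3.141, -0.002, 0.209]
ft_force: [0.1, 0.5, -1.0]
finger_gap: 0.0815
gripper_force: 0.0
```

```bash
python3 go.py .4327,-.0945,.1,12; python3 ring.py .642 -.095 .056; python3 -c "
import cv2
im=cv2.imread('pics/r_side.png'); cv2.imwrite('pics/s8.png',cv2.resize(im[130:290,220:430],None,fx=3.5,fy=3.5))"
```

```text
t 26.55 p [ 0.5349 -0.1169  0.1409] rot [-3.141e+00 -2.000e-03  2.090e-01] gap 0.0815 F [ 0.1  0.5 -1. ] gf 0.0 j7 -0.84
.4327,-.0945,.1,12 units xyz [-3.81 -1.73  1.64] turn -0.0
side 190 [642.  -93.8  22.1] 1.1
top 0
```

View pics/s8.png

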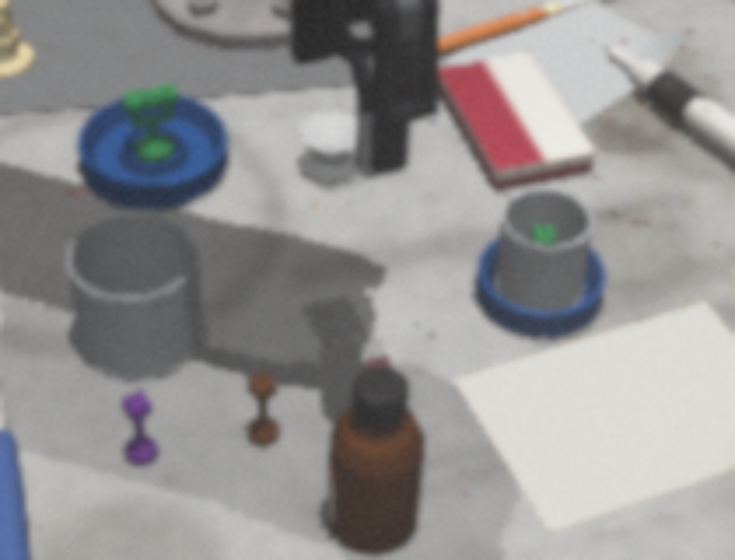

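The small ring is seated around the crown at (545,270), 1 mm off axis, and the bridge stands in the large former. Next is the large ring.

>>> play_rows:
  moves: [-0.4, -0.2, 0, 0, 0.9, -0.8, -0.4, 0, 0, 0.9, -0.9, -0.4, 0, 0, 0.9, -0.9, -0.4, 0, 0, 0.9, -0.6, -0.25, 0, 0, 0.9, -0.21, -0.08, 0.4, 0, 0.9, 0, 0, 0.7, 0, 0.9, 0, 0, 0.5, 0, 0.9, 0, 0, 0, 0, 0.9, 0, 0, 0, 0, 0.9]

```text
time: 27.48
tcp_pos: [0.4324, -0.0953, 0.1005]
tool_rot: [3.14, 0.001, 0.209]
ft_force: [-0.2, -0.2, 0.3]
finger_gap: 0.0768
gripper_force: 0.0
```

```bash
python3 go.py .4327,-.0945,.075,12 .4327,-.0945,.028,12
```

```text
t 27.48 p [ 0.4324 -0.0953  0.1005] rot [3.14e+00 1.00e-03 2.09e-01] gap 0.0768 F [-0.2 -0.2  0.3] gf 0.0 j7 -0.97
.4327,-.0945,.075,12 units xyz [ 0.02 -0.03  1.02] turn -0.01
.4327,-.0945,.028,12 units xyz [0.   0.   1.88] turn -0.01
```

>>> play_rows:
  moves: [0.02, -0.03, 0.2, 0, 0.9, 0, 0, 0.3, 0, 0.9, 0, 0, 0.4, 0, 0.9, 0, 0, 0.4, 0, 0.9, 0, 0, 0.4, 0, 0.9, 0, 0, 0.4, 0, 0.9, 0, 0, 0.4, 0, 0.9, 0, 0, 0.3, 0, 0.9, 0, 0, 0.1, 0, 0.9, 0, 0, 0, 0, 0.9]

```text
time: 28.32
tcp_pos: [0.4321, -0.0942, 0.0273]
tool_rot: [3.141, 0.001, 0.209]
ft_force: [-0.1, -0.5, 0.5]
finger_gap: 0.0771
gripper_force: 0.0
```

>>> play_rows:
  moves: [0, 0, 0, 0, 0.9, 0, 0, 0, 0, 0.85, 0, 0, 0, 0, 0.8, 0, 0, 0, 0, 0.75, 0, 0, 0, 0, 0.7, 0, 0, 0, 0, 0.6, 0, 0, 0, 0, 0.5, 0, 0, 0, 0, 0.4, 0, 0, 0, 0, 0.4, 0, 0, 0, 0, 0.4]

```text
time: 29.15
tcp_pos: [0.4328, -0.0941, 0.0285]
tool_rot: [-3.141, -0.001, 0.209]
ft_force: [-2.3, 0.7, 9.4]
finger_gap: 0.0634
gripper_force: 30.7
```

```bash
python3 go.py .4325,-.0945,.11,12 .449,.043,.11,12 .449,.043,.034,12
```

```text
t 29.15 p [ 0.4328 -0.0941  0.0285] rot [-3.141e+00 -1.000e-03  2.090e-01] gap 0.0634 F [-2.3  0.7  9.4] gf 30.7 j7 -0.81
.4325,-.0945,.11,12 units xyz [-0.02  0.01 -3.26] turn -0.0
.449,.043,.11,12 units xyz [ 1.79 -5.24 -0.  ] turn -0.0
.449,.043,.034,12 units xyz [0.   0.   3.04] turn -0.0
```

>>> play_rows:
  moves: [0, 0, -0.3, 0, 0.4, 0, 0, -0.6, 0, 0.4, 0, 0, -0.8, 0, 0.4, 0, 0, -0.8, 0, 0.4, 0, 0, -0.6, 0, 0.4, 0, 0, -0.16, 0, 0.4, 0.1, -0.3, 0, 0, 0.4, 0.2, -0.6, 0, 0, 0.4, 0.3, -0.9, 0, 0, 0.4, 0.3, -0.9, 0, 0, 0.4]

```text
time: 29.98
tcp_pos: [0.4396, -0.0222, 0.1084]
tool_rot: [-3.141, 0.001, 0.208]
ft_force: [1.1, -0.3, -1.5]
finger_gap: 0.0634
gripper_force: 33.8
```

>>> play_rows:
  moves: [0.3, -0.9, 0, 0, 0.4, 0.3, -0.8, 0, 0, 0.4, 0.19, -0.5, 0, 0, 0.4, 0.1, -0.34, 0, 0, 0.4, 0, 0, 0, 0, 0.4, 0, 0, 0, 0, 0.4, 0, 0, 0, 0, 0.4, 0, 0, 0, 0, 0.4, 0, 0, 0, 0, 0.4, 0, 0, 0, 0, 0.4]

```text
time: 30.82
tcp_pos: [0.4489, 0.0427, 0.1093]
tool_rot: [-3.141, -0.0, 0.208]
ft_force: [-0.2, 0.7, -0.8]
finger_gap: 0.0634
gripper_force: 33.8
```

```bash
python3 go.py .449,.043,.042,12; python3 -c "
from h import *
im,d=grab('side'); cv2.imwrite('pics/s9.png',cv2.resize(im[80:210,190:330],None,fx=4,fy=4))"
```

```text
t 30.82 p [0.4489 0.0427 0.1093] rot [-3.141 -0.     0.208] gap 0.0634 F [-0.2  0.7 -0.8] gf 33.8 j7 -1.28
.449,.043,.042,12 units xyz [ 0.   -0.01  2.69] turn -0.01
```

View pics/s9.png

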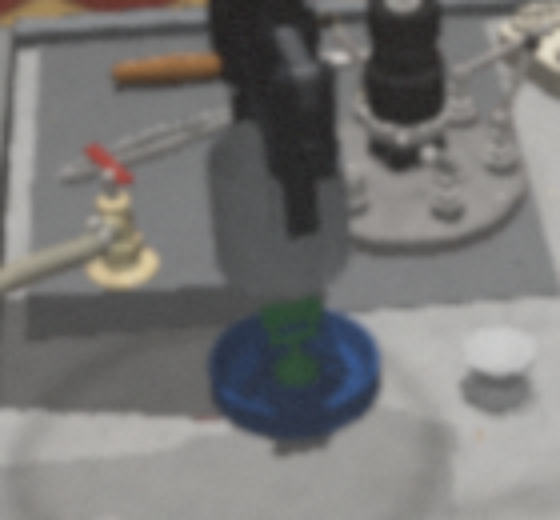

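The ring hangs upright over the bridge. Before lowering I'll check the clearance to the machine behind it.

```bash
python3 - <<'E'
from h import *
for n in('side','top'):
    W=cloud(n,np.load(f'{n}0.npy')); y0=W[...,1]-.043; x0=W[...,0]-.449
    for lo in(.035,.08):
        k=(W[...,2]>lo)&(W[...,2]<.3)&(y0>0)&(np.hypot(x0,y0)<.14); q=W[k]
        if len(q): i=np.argsort(np.hypot(q[:,0]-.449,q[:,1]-.043))[:3]; print(n,lo,len(q),np.round(q[i],3).tolist())
E
```

```text
side 0.035 420 [[0.458, 0.125, 0.076], [0.46, 0.126, 0.075], [0.462, 0.128, 0.074]]
side 0.08 1 [[0.528, 0.131, 0.08]]
top 0.035 426 [[0.459, 0.124, 0.076], [0.457, 0.126, 0.072], [0.461, 0.125, 0.073]]
top 0.08 1 [[0.529, 0.125, 0.082]]
```

The nearest thing is a thin rod end at (0.458, 0.125), 82 mm away. The bridge placement cleared it with the same yaw and a lower tool, so I'm lowering.

>>> play_rows:
  moves: [0, 0, 0.3, 0, 0.4, 0, 0, 0.5, 0, 0.4, 0, 0, 0.5, 0, 0.4, 0, 0, 0.4, 0, 0.4, 0, 0, 0.3, 0, 0.4, 0, 0, 0.3, 0, 0.4, 0, 0, 0.2, 0, 0.4, 0, 0, 0.1, 0, 0.4, 0, 0, 0, 0, 0.4, 0, 0, 0, 0, 0.4]

```text
time: 31.7
tcp_pos: [0.4492, 0.0433, 0.0445]
tool_rot: [3.141, -0.0, 0.209]
ft_force: [-0.3, -0.7, -0.1]
finger_gap: 0.0635
gripper_force: 33.8
```

```bash
python3 go.py .449,.043,.0345,12
```

```text
t 31.7 p [0.4492 0.0433 0.0445] rot [ 3.141 -0.     0.209] gap 0.0635 F [-0.3 -0.7 -0.1] gf 33.8 j7 -1.15
.449,.043,.0345,12 units xyz [-0.01  0.01  0.4 ] turn -0.01
```

>>> play_rows:
  moves: [0, 0, 0.06, 0, 0.4, 0, 0, 0.06, 0, 0.4, 0, 0, 0.06, 0, 0.4, 0, 0, 0.06, 0, 0.4, 0, 0, 0.06, 0, 0.4, 0, 0, 0.06, 0, 0.4, 0, 0, 0.04, 0, 0.4, 0, 0, 0.02, 0, 0.4, 0, 0, 0, 0, 0.4, 0, 0, 0, 0, 0.4]

```text
time: 32.53
tcp_pos: [0.449, 0.0434, 0.0345]
tool_rot: [-3.141, 0.0, 0.209]
ft_force: [-7.3, 0.9, 16.5]
finger_gap: 0.0637
gripper_force: 35.5
```

It's at seated height (28.5 + 6 mm) with contact. I'll release and rise.

>>> play_rows:
  moves: [0, 0, -0.02, 0, 0.7, 0, 0, 0, 0, 0.76, 0, 0, 0, 0, 0.8, 0, 0, 0, 0, 0.85, 0, 0, 0, 0, 0.9, 0, 0, 0, 0, 0.9, 0, 0, -0.1, 0, 0.9, 0, 0, -0.3, 0, 0.9, 0, 0, -0.6, 0, 0.9, 0, 0, -1, 0, 0.9]

```text
time: 33.37
tcp_pos: [0.4477, 0.0429, 0.0839]
tool_rot: [3.14, 0.003, 0.209]
ft_force: [0.4, 0.1, 0.5]
finger_gap: 0.077
gripper_force: 0.0
```

>>> play_rows:
  moves: [0, 0, -1, 0, 0.9, 0, 0, -1, 0, 0.9, 0, 0, -1, 0, 0.9, 0, 0, -1, 0, 0.9, 0, 0, -0.5, 0, 0.9, 0.5, 0, 0, 0, 0.9, 0.5, 0, 0, 0, 0.9, 0, 0, 0, 0, 0.9, 0, 0, 0, 0, 0.9, 0, 0, 0, 0, 0.9]

```text
time: 34.2
tcp_pos: [0.4728, 0.0475, 0.1966]
tool_rot: [3.14, 0.001, 0.207]
ft_force: [-0.8, 0.4, -0.9]
finger_gap: 0.077
gripper_force: 0.0
```

```bash
python3 go.py; python3 ring.py .642 -.095 .056;  python3 ring.py .449 .043 .064; python3 -c "
import cv2
im=cv2.imread('pics/r_side.png'); cv2.imwrite('pics/s10.png',cv2.resize(im[110:290,200:430],None,fx=3.3,fy=3.3))"
```

```text
t 34.2 p [0.4728 0.0475 0.1966] rot [3.14e+00 1.00e-03 2.07e-01] gap 0.077 F [-0.8  0.4 -0.9] gf 0.0 j7 -1.33
side 184 [641.9 -93.7  22.1] 1.1
top 77 [641.6 -95.8  22.2] 0.8
side 241 [448.6  43.8  31. ] 1.2
top 62 [448.3  41.7  30.9] 0.8
```

View pics/s10.png

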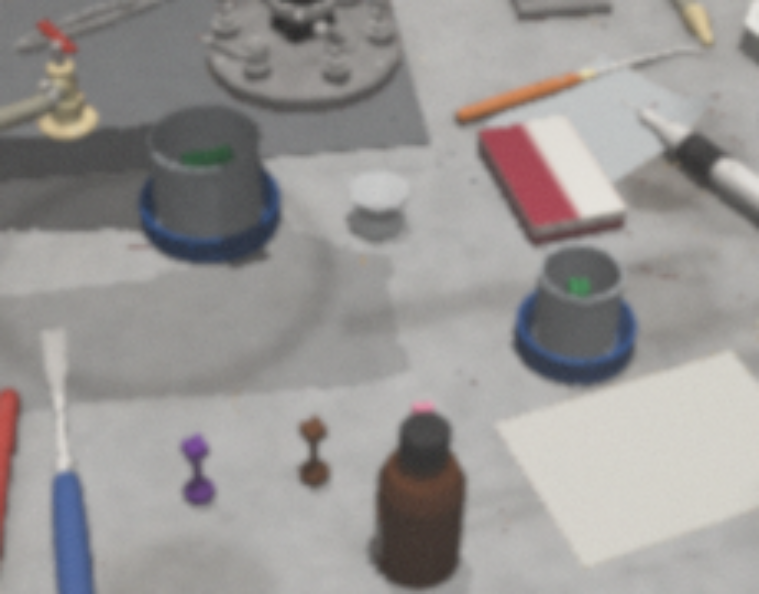

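Both rings sit upright and centred in their formers, at (205,180) and (577,305), with the green patterns inside. The bottle and dish are untouched, so I'm handing in.

```bash
python3 -c "
from station import ctrl
print(ctrl.close_job())"
```

```text
the job is handed in; nothing more can be done
None
```

The job is handed in: by the last camera check both patterns and both steel rings are seated and centred in their formers, and the bottle and dish stand where they were; no verdict came back.

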